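# Release a ratchet clamp and slide the tested unit out

## Task

The tested unit (black housing with a green circuit board) is still shut in the ratchet clamp. Push the red pawl's post to lift the pawl off the ratchet wheel and keep it off until the sprung jaw has backed off all the way, then let the pawl spring back. Slide the unit along the bed, flat all the way, until it rests against the yellow end stop, and leave the other things on the bench where they are.

Things in the scene. Friction and masses are not known exactly. Their poses are not given: they have to be found in the camera images.
- clamp: Ratchet clamp fixed to the bench: aluminium base plate 235 x 320 mm, 12 mm thick; its top is the bed, 12 mm above the table. Origin at table height under the bed. In its frame (z up) the plate spans x -175 to +60 mm, y -145 to +175 mm. The unit's way out is along +y, 68 mm wide, ending at the yellow stop; the -y end of the bed is open
- fence (a point): Top middle of the inner face of the blue fence (the fixed jaw) along the far side of the bed, top 38 mm above the table: at x = +40.5, y = +22 mm in the clamp's frame, running along y for 295 mm
- rail (a point): Top middle of the inner face of the low blue guide rail on the near side of the way out, top 24 mm above the table: at x = -28, y = +87 mm in the clamp's frame, running along y for 145 mm, 8 mm thick
- wheel_top (a point): Top centre of the black knob (27 mm wide, top 54 mm above the table) on the brass ratchet wheel (64 mm across, wheel top 36 mm above the table), upright axis at x = -105, y = -70 mm in the clamp's frame
- stop_face (a point): Middle of the yellow end stop's face that meets the unit: at x = +9, y = +155, z = +24 mm in the clamp's frame; the stop's top is 34 mm above the table
- pawl_post (a point): Top centre of the upright round red post on the pawl's tail, 10 mm in diameter, 26 mm tall above the tail, top 62 mm above the table; moves with the pawl. At pawl angle 0 it is at x = -150, y = +14 mm in the clamp's frame. Free on its +x side for 100 mm, up to the rail. Push it towards the clamp's -x (towards the robot, away from the fence) to lift the pawl off
- pawl (a joint): Angle of the red pawl (rad) about its upright pivot at x = -150, y = -41 mm in the clamp's frame, 55 mm from the post: 0 = sprung into the wheel's teeth, over 0.17 = clear of them, 0.35 = end stop. The post moves about 55 mm per rad, along -x. The spring needs 3 N at the post at 0, 6 N at the end stop, and brings the pawl back when let go
- jaw (a joint): How far the sprung blue jaw has backed off (m): 0 = shut on the unit, 0.032 = fully back (end stop). With the pawl clear, a damped spring draws it back by itself in about 2 to 4 s; a pawl let go early catches the next tooth and stops it (8 mm per tooth). Shut, its toe blocks the unit's way out; fully back, the way is clear
- jaw_face (a point): Top middle of the moving jaw's face, 36 mm above the table, at x = -22.5, y = -70 mm in the clamp's frame when shut; the jaw (y -126 to -2 mm) moves towards -x as it opens
- unit: The tested unit: black housing 62 mm (x) x 110 mm (y) x 28 mm, green board on top (parts to 36 mm), 0.25 to 0.5 kg, origin at the centre of its underside. It lies on the bed between fence and jaw, axes along the clamp's, centre at x = +9, y = -85 to -71 mm in the clamp's frame; against the stop its centre is at y = +100 mm
- pot: small amber jar, 28 mm wide, 30 mm tall, standing on the clamp's base plate; leave alone
- spare_unit: another black housing with a green board, 75 x 120 x 30 mm, on the table; not the one to move; leave alone
- screwdriver: yellow screwdriver lying on the table; leave alone
- probe: black test probe pen, about 130 mm long, lying on the table; leave alone
- reel: white reel, 110 mm across, 12 mm thick, lying on the table; leave alone
- parts_tray: blue divided tray, 90 x 130 x 30 mm, on the table; leave alone
- flux_jar: amber jar, 50 mm wide, 60 mm tall, on the table; leave alone
Things that resemble listed ones, but are neither listed nor needed, are in the scene too. Leave any brown look-alike of the unit alone.

How it is judged:
By the outcome, as a careful person would: the job done as asked, in the order asked, and still so for the second after the job is handed in, with the robot touching nothing.
It also fails if it takes over 56 s, if anything falls off the work surface, if the arm or the gripper's body presses on something with over 40 N, if the wrist force passes 120 N, or if a joint passes its speed limit or range.

## Robot

A 6-joint arm with a two-finger parallel gripper is mounted at the origin on the work surface. World frame = base frame: x ahead of the robot, y to its left, z up, the work surface at z = 0. Lengths are in m, angles in rad, forces in N, time in s.
With the tool pointing down it reaches from about 0.275 to 0.85 m from the base axis. Payload 19 kg.
Tool frame: the origin (TCP) lies between the finger pads; the fingertips stand 19 mm ahead of it and the grasp point (between the pads) is the TCP; z points along the fingers, y is the line along which they close (so a half turn about z gives the same grasp; the last joint's range is limited). The gripper opens to 85 mm and grips with 20 to 120 N. Pads are 22 mm wide; open, the fingers measure 114 mm over their backs; the gripper's body (76 mm by 85 mm) begins 54 mm behind the grasp point. The pads swing forward as they close: fully open they stand 13 mm farther back than shut.
Start: joints at [-1.321, 0.15, 1.437, -0, 1.554, -0.134], TCP at [0.215, -0.533, 0.25] pointing down, gripper open.
Joint ranges: [-2.8, 2.8], [-0.68, 2.1], [0.12, 2.68], [-1.39, 4.53], [0.16, 2.79], [-2.81, 2.81]. Speed limits (rad/s): [1.89, 1.89, 2.22, 3.01, 3.01, 3.01].

## Interface

Orientations are given as a rotation vector (axis times angle).
In Python, from rig import robot gives the robot as it stands. The module is installed in compiled form; this text tells all that it offers.
- The arm moves only by the shell command python3 -m handwheel 'ROWS' [OPENING] [FORCE]. ROWS is text: rows parted by semicolons, each of 6 numbers parted by spaces: the shift along the tool's x, y, z as a fraction of full scale, then the turn, a rotation vector about the tool's x, y, z as a fraction of full scale. A call has 1 to 20 rows; each row is the pose to reach, as a shift and turn from the pose commanded when the call began, along the tool's axes at that moment; what a row does not reach only later rows make up. Full scale, the value 1, is 0.25 m for a shift and 30 degrees for a turn. A row lasts 1/10 s, in which the tool goes at most 50 mm and 8.59 degrees, less where a joint would pass 70% of its speed; a pose out of reach is approached as far as the arm can. A call with a number of a shift or a turn outside -1 to 1 is refused whole. A call with a gripper value outside its range is refused whole. OPENING is the gripper command: -1 is shut, 1 is fully open, values between are in proportion, set as the call begins (- or left out, the last holds). The fingers move at their own pace and stop on an object; FORCE is the grip in N (left out, the last holds). Time passes only in rows, so rows that repeat a pose let the fingers close. It gives the time, the measured TCP pose, the force, the opening and the grip force at its end, in the units of the state.
- robot.sense(): the state, without advancing time (a new reading comes with each control period).
- robot.grab_frame(name): name is "scene" or "top" or "wrist"; returns a dict with "image" (420x560x3 uint8, blue, green, red), "range_z" (420x560 float32, m along the optical axis (not along the pixel's ray), 0 where there is no reading), "K" (3x3 intrinsics, pixels), "extrinsics" (4x4, takes a point from world to camera coordinates). Camera axes: x right, y down, z forward; pixel columns grow to the right and rows downward; lengths in m; the calibration is good to about 2 mm. A picture is of the moment at which its call begins.
- robot.job_done(): hands the job in; it is judged then, once.
The state is a dict: "t": time; "q": joint angles; "joint_velocities": joint speeds; "joint_efforts": joint torques, N m; "position": TCP position; "tcp_rot": TCP orientation; "wrist_force": force on the tool from outside, world axes, zero at the start; "wrist_torque": the same for the moment, N m; "finger_gap": finger opening in m; "gripper_force": force on a finger pad.
Only numpy, scipy, OpenCV 4.12 (cv2) and the standard library are available. Lean on these libraries where they do the work, as an engineer would, in place of code of your own. Each camera call takes 0.05 s, during which the arm holds its last target. There are 200 camera calls.

## Working session

There is one attempt and no reset: what is moved stays moved. The work goes in short steps, Python scripts to look and compute and a shell command to move; the robot and the scene stay as the last step left them, time stands still between calls to the robot, and variables do not carry over. Pictures are saved under pics/ and viewed, at most 10 in all, crops included, and the job is handed in when it is done.

```bash
mkdir -p pics; python3 - <<'E'
from rig import robot
import cv2,pickle
for n in("top","scene"):
    f=robot.grab_frame(n);cv2.imwrite(f"pics/{n}0.png",f["image"]);pickle.dump(f,open(n+"0.pkl","wb"))
s=robot.sense();print(s["t"],s["position"],s["tcp_rot"],s["finger_gap"])
E
```

```text
0.1 [ 0.21524897 -0.53299708  0.24978269] [-3.08291885e+00 -5.99032794e-01  1.33749375e-04] 0.08557470895134621
```

View pics/top0.png

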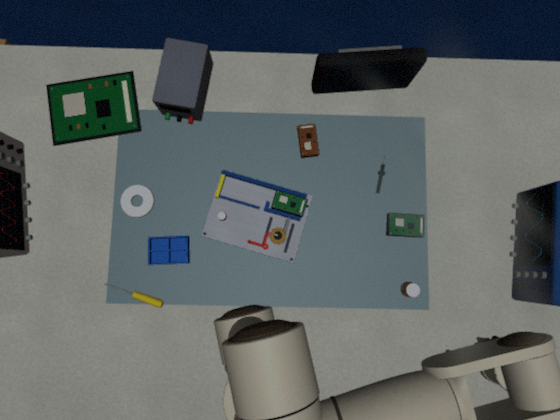

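View pics/scene0.png

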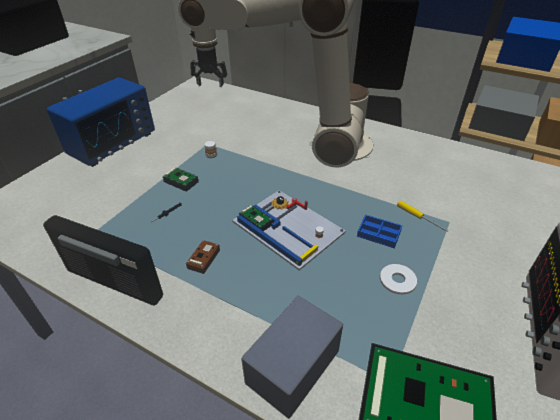

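The top view shows the clamp at about (258,215). Clamp +y points left and slightly up, +x up. The unit is at (289,203), the stop at (220,185), the post near (250,242) and the pot at (222,216). I'll enlarge that area.

```bash
python3 - <<'E'
import cv2,pickle
f=pickle.load(open("top0.pkl","rb"))
cv2.imwrite("pics/crop.png",cv2.resize(f["image"][160:270,190:325],None,fx=5.4,fy=5.4,interpolation=cv2.INTER_CUBIC))
print(f["K"],f["extrinsics"])
E
```

```text
[[425.77595876   0.         282.07996381]
 [  0.         425.77595876 210.09066639]
 [  0.           0.           1.        ]] [[ 0.02237429 -0.99956054  0.01944537 -0.05374735]
 [-0.99119924 -0.02471712 -0.13005051  0.60302003]
 [ 0.13047399 -0.01636445 -0.99131667  1.36011877]
 [ 0.          0.          0.          1.        ]]
```

View pics/crop.png

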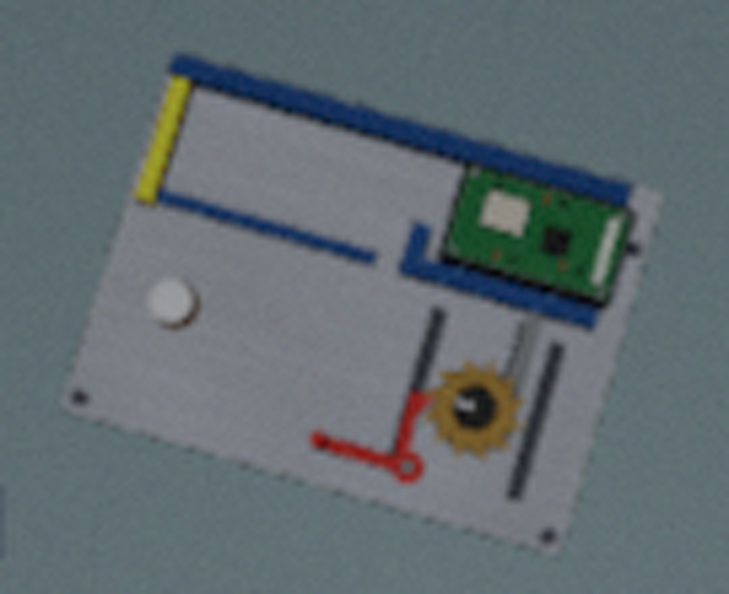

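The crop shows, in crop pixels: the post top at (320,440), the knob at (476,406), plate corners at (67,403), (558,552) and (660,190), and the unit from (445,165) to (632,305). I'll fit the clamp pose from these.

```bash
cat > h.py <<'E'
import numpy as np,pickle
from scipy.optimize import least_squares
from scipy.spatial.transform import Rotation as R
def ray(f,u,v,z):
    E=f["extrinsics"];Rm=E[:3,:3];c=-Rm.T@E[:3,3]
    d=Rm.T@np.linalg.solve(f["K"],[u,v,1]);return c+d*(z-c[2])/d[2]
def w(P,x,y):
    c,s=np.cos(P[2]),np.sin(P[2]);return np.array([P[0]+c*x-s*y,P[1]+s*x+c*y])
def inv(P,X):
    c,s=np.cos(P[2]),np.sin(P[2]);d=np.array(X[:2])-P[:2];return np.array([c*d[0]+s*d[1],-s*d[0]+c*d[1]])
E
python3 - <<'E'
from h import *
f=pickle.load(open("top0.pkl","rb"))
pts=[(320,440,.062,-.150,.014),(476,406,.054,-.105,-.07),(67,403,.012,-.175,.175),(558,552,.012,-.175,-.145),(660,190,.012,.06,-.145),(630,207,.038,.0405,-.1255),(375,250,.024,-.028,.0145),(408,466,.04,-.15,-.041)]
W=[ray(f,190+(a[0]+.5)/5.4-.5,160+(a[1]+.5)/5.4-.5,a[2])[:2] for a in pts]
r=least_squares(lambda P:np.concatenate([w(P,a[3],a[4])-b for a,b in zip(pts,W)]),[.5,0,0],loss="soft_l1",f_scale=.003)
P=r.x;np.save("P.npy",P);print(P,(r.fun.reshape(-1,2)*1e3).round(1))
for n,u,v,z in[("unitTL",468,165,.032+.012-.004),("unitBR",605,305,.04),("pot",172,300,.042)]:
    print(n,inv(P,ray(f,190+u/5.4,160+v/5.4,z)))
for n,x,y in[("post",-.15,.014),("stop",.009,.155),("unit",.009,-.078)]:print(n,w(P,x,y))
from rig import robot
print(R.from_rotvec(robot.sense()["tcp_rot"]).as_matrix().round(3))
E
```

```text
[ 0.64158866  0.01380324 -0.262316  ] [[ 1.8  1.2]
 [ 0.5  0.5]
 [-2.5  4.3]
 [-1.4 -1.2]
 [-0.5 -2.7]
 [ 1.2  0.7]
 [-0.1 -2.2]
 [ 0.6  0.2]]
unitTL [ 0.03507972 -0.02569789]
unitBR [-0.0241254  -0.12999167]
pot [-0.09572004  0.12256809]
post [0.50035031 0.06622203]
stop [0.69047508 0.16116713]
unit [ 0.63005398 -0.0638624 ]
[[ 0.927  0.374 -0.   ]
 [ 0.374 -0.927  0.001]
 [ 0.    -0.001 -1.   ]]
```

```bash
cat > go.py <<'E'
import sys
from h import *
from rig import robot
P=np.load("P.npy")
def go(x,y,z,s=None):
    "fractions to move TCP to clamp (x,y), z and aligned"
    s=s or robot.sense();T=R.from_rotvec(s["tcp_rot"])
    d=T.inv().apply(np.r_[w(P,x,y),z]-s["position"])
    c,sn=np.cos(P[2]),np.sin(P[2])
    G=R.from_matrix(np.array([[-sn,c,0],[c,sn,0],[0,0,-1]]).T)
    rv=np.degrees((T.inv()*G).as_rotvec())
    print("shift",(d/.25).round(4),"turn",(rv/30).round(4),"clamp now",inv(P,s["position"]).round(4),s["position"][2].round(4),"t",s["t"],"F",np.round(s["wrist_force"],1),"gap",s["finger_gap"])
if __name__=="__main__":go(*map(float,sys.argv[1:4]))
E
python3 go.py -.118 .014 .25
```

```text
shift [ 2.0572e+00 -1.7183e+00  1.1000e-03] turn [-1.7000e-03 -1.1000e-03 -1.7659e+00] clamp now [-0.27   -0.6387] 0.2498 t 0.1 F [ 0.1 -0.  -0.1] gap 0.08557470895134621
```

```bash
python3 -m handwheel '1 -0.84 0 0 0 -0.9;1 -0.84 0 0 0 -0.9;1 -0.84 0 0 0 -0.9;1 -0.84 0 0 0 -0.9;1 -0.84 0 0 0 -0.9;1 -0.84 0 0 0 -0.9;1 -0.84 0 0 0 -0.9;1 -0.84 0 0 0 -0.9;1 -0.84 0 0 0 -0.9' -1; python3 go.py -.118 .014 .25
```

```text
t: 1.0
position: [0.3686, -0.2446, 0.2502]
tcp_rot: [-2.858, -1.305, 0.0]
wrist_force: [0.2, -0.2, -0.6]
finger_gap: -0.0003
gripper_force: 0.0
shift [ 1.3405e+00 -3.0080e-01  7.0000e-04] turn [-3.000e-04  3.000e-04 -8.631e-01] clamp now [-0.1967 -0.3203] 0.2502 t 1.0 F [ 0.2 -0.2 -0.6] gap -0.00033751930356716494
```

```bash
python3 -m handwheel '1 -0.3 0 0 0 -0.86;1 -0.3 0 0 0 -0.86;1 -0.3 0 0 0 -0.86;1 -0.3 0 0 0 -0.86;1 -0.3 0 0 0 -0.86;1 -0.3 0 0 0 -0.86;1 -0.3 0 0 0 -0.86'; python3 - <<'E'
from rig import robot
import cv2,pickle
from go import go
f=robot.grab_frame("wrist");cv2.imwrite("pics/w1.png",f["image"]);pickle.dump(f,open("w1.pkl","wb"))
go(-.118,.014,.09)
E
```

```text
t: 1.7
position: [0.4763, -0.0066, 0.2498]
tcp_rot: [-2.494, -1.909, 0.001]
wrist_force: [0.4, -0.6, 0.2]
finger_gap: -0.0002
gripper_force: 0.0
shift [0.3116 0.1454 0.6393] turn [-0.0019  0.0008 -0.0053] clamp now [-0.1544 -0.0637] 0.2499 t 1.75 F [ 0.3 -0.2  0.3] gap 0.00026633342627196944
```

View pics/w1.png

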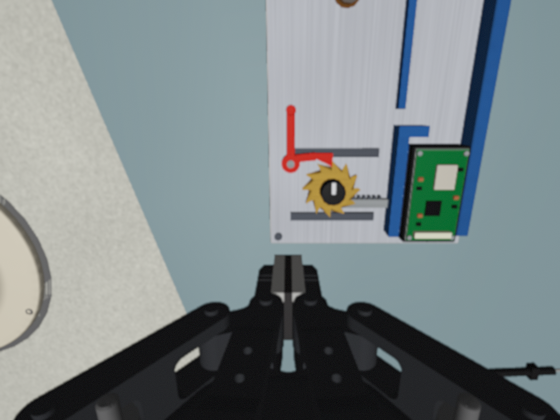

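The wrist view shows the post top at (291,110), the knob at (333,190), the plate corner at (271,243), and the unit from (414,147) to (459,241). Nothing sticks out of the unit's rear end.

```bash
python3 - <<'E'
from h import *
f=pickle.load(open("w1.pkl","rb"));P=np.load("P.npy")
for n,u,v,z in[("post",291,110,.062),("knob",333,190,.054),("corner",271,243,.012),("jaw toe end",428,131,.036),("rail end in",406,107,.024),("fence end in",459,236,.038),("uTL",413,147,.04),("uTR",470,148,.04),("uBL",404,241,.04),("uBR",459,242,.04)]:
    print(n,inv(P,ray(f,u,v,z)).round(4))
E
```

```text
post [-0.1525  0.0153]
knob [-0.1082 -0.0648]
corner [-0.1768 -0.1435]
jaw toe end [-0.0088 -0.0058]
rail end in [-0.0303  0.0182]
fence end in [ 0.0419 -0.1234]
uTL [-0.0241 -0.0218]
uTR [ 0.0359 -0.0229]
uBL [-0.0217 -0.1288]
uBR [ 0.0419 -0.1301]
```

```bash
python3 -c "
from h import *
P=np.load('P.npy');P[:2]=w(P,-.001,.0015);np.save('P.npy',P)"; python3 go.py -.116 .014 .061
```

```text
shift [0.3176 0.1494 0.7553] turn [-0.0019  0.0008 -0.0053] clamp now [-0.1534 -0.0652] 0.2499 t 1.75 F [ 0.3 -0.2  0.3] gap 0.00026633342627196944
```

```bash
python3 -m handwheel '0.318 0.15 0.2 0 0 0;0.318 0.15 0.2 0 0 0;0.318 0.15 0.4 0 0 0;0.318 0.15 0.6 0 0 0;0.318 0.15 0.755 0 0 0;0.318 0.15 0.755 0 0 0;0.318 0.15 0.755 0 0 0'; python3 go.py -.15 .014 .061
```

```text
t: 2.45
position: [0.5333, 0.0583, 0.0626]
tcp_rot: [-2.498, -1.905, 0.0]
wrist_force: [-0.9, 0.7, 0.1]
finger_gap: 0.0001
gripper_force: 0.0
shift [ 0.0017 -0.1393  0.0065] turn [-0.0004  0.0003 -0.0097] clamp now [-0.1152  0.0134] 0.0626 t 2.45 F [-0.9  0.7  0.1] gap 8.129458277056817e-05
```

```bash
python3 -m handwheel '0 -0.03 0 0 0 0;0 -0.05 0 0 0 0;0 -0.06 0 0 0 0;0 -0.07 0 0 0 0;0 -0.08 0 0 0 0;0 -0.09 0 0 0 0;0 -0.1 0 0 0 0;0 -0.1 0 0 0 0;0 -0.1 0 0 0 0'; python3 - <<'E'
from rig import robot
import cv2,pickle
from go import go
f=robot.grab_frame("wrist");cv2.imwrite("pics/w2.png",f["image"])
go(-.15,.014,.061)
E
```

```text
t: 3.35
position: [0.5092, 0.0665, 0.062]
tcp_rot: [2.495, 1.908, 0.002]
wrist_force: [4.7, -0.2, 2.6]
finger_gap: -0.0001
gripper_force: 2.1
shift [-0.0045 -0.0379  0.0036] turn [ 0.0016 -0.0007 -0.0059] clamp now [-0.1405  0.0151] 0.0619 t 3.4 F [4.8 0.5 3.5] gap -0.00035795219129030774
```

View pics/w2.png

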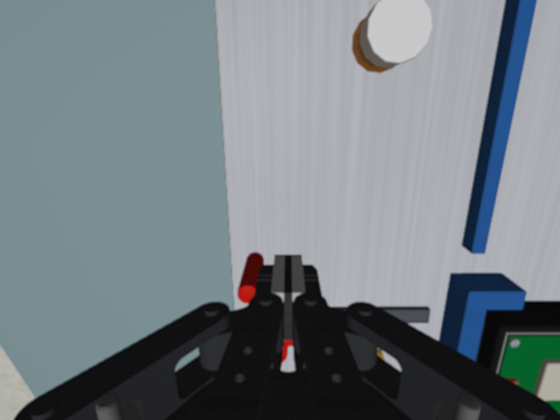

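The post (250,275) rests against the finger, and the pot is clear at (395,30). At about 4.8 N the pawl should be roughly 0.2 rad off. I'll push a little further and hold.

```bash
python3 -m handwheel '0 -0.008 0 0 0 0;0 -0.016 0 0 0 0;0 -0.016 0 0 0 0;0 -0.016 0 0 0 0;0 -0.016 0 0 0 0;0 -0.016 0 0 0 0;0 -0.016 0 0 0 0;0 -0.016 0 0 0 0;0 -0.016 0 0 0 0;0 -0.016 0 0 0 0;0 -0.016 0 0 0 0;0 -0.016 0 0 0 0;0 -0.016 0 0 0 0;0 -0.016 0 0 0 0;0 -0.016 0 0 0 0;0 -0.016 0 0 0 0;0 -0.016 0 0 0 0;0 -0.016 0 0 0 0;0 -0.016 0 0 0 0;0 -0.016 0 0 0 0';python3 -m handwheel '0 0 0 0 0 0;0 0 0 0 0 0;0 0 0 0 0 0;0 0 0 0 0 0;0 0 0 0 0 0;0 0 0 0 0 0;0 0 0 0 0 0;0 0 0 0 0 0;0 0 0 0 0 0;0 0 0 0 0 0;0 0 0 0 0 0;0 0 0 0 0 0;0 0 0 0 0 0;0 0 0 0 0 0;0 0 0 0 0 0;0 0 0 0 0 0;0 0 0 0 0 0;0 0 0 0 0 0;0 0 0 0 0 0;0 0 0 0 0 0'; python3 - <<'E'
from rig import robot
import cv2,pickle
from go import go
f=robot.grab_frame("top");pickle.dump(f,open("top1.pkl","wb"))
g=robot.grab_frame("wrist")
cv2.imwrite("pics/t1.png",cv2.hconcat([cv2.resize(f["image"][160:270,190:325],(480,391),interpolation=cv2.INTER_CUBIC),g["image"][29:,240:]]))
go(-.15,.014,.061)
E
```

```text
t: 5.4
position: [0.5051, 0.0674, 0.0616]
tcp_rot: [2.496, 1.908, 0.0]
wrist_force: [4.0, -2.8, 4.3]
finger_gap: 0.0002
gripper_force: 2.5
t: 7.4
position: [0.505, 0.0674, 0.0616]
tcp_rot: [2.496, 1.908, 0.0]
wrist_force: [4.0, -2.4, 4.6]
finger_gap: -0.0002
gripper_force: 2.5
shift [-0.0036 -0.0208  0.0026] turn [ 0.0003  0.0001 -0.0061] clamp now [-0.1448  0.0149] 0.0616 t 7.5 F [ 4.9 -2.5  4.4] gap 0.00033215761667009804
```

View pics/t1.png

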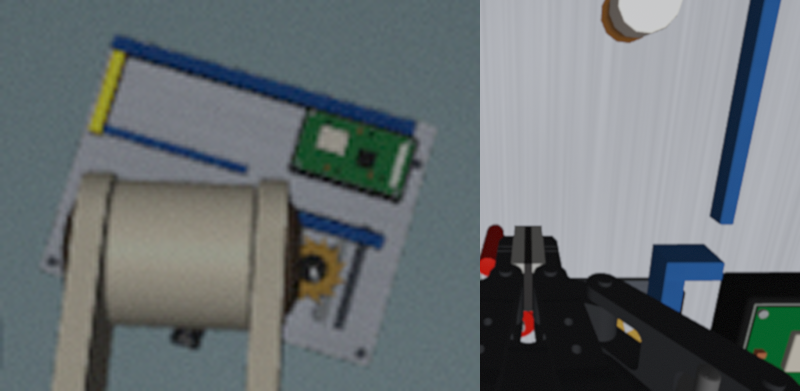

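The jaw has drawn away from the unit: in the left panel its end is at (385,235). I'll hold a bit longer and measure how far it has opened.

```bash
python3 -m handwheel '0 0 0 0 0 0;0 0 0 0 0 0;0 0 0 0 0 0;0 0 0 0 0 0;0 0 0 0 0 0;0 0 0 0 0 0;0 0 0 0 0 0;0 0 0 0 0 0;0 0 0 0 0 0;0 0 0 0 0 0'; python3 - <<'E'
from h import *
from rig import robot
import cv2
P=np.load("P.npy")
g=robot.grab_frame("top");pickle.dump(g,open("top2.pkl","wb"))
# blue jaw strip between clamp y -.12..-.05 : profile over x at z=.036
for n in("top0.pkl","top1.pkl","top2.pkl"):
    f=pickle.load(open(n,"rb"));E=f["extrinsics"];K=f["K"];xs=np.arange(-.08,-.01,.001);acc=[]
    for y in np.arange(-.12,-.09,.003):
        Q=np.array([[*w(P,x,y),.036] for x in xs])@E[:3,:3].T+E[:3,3];p=Q@K.T;p=(p[:,:2]/p[:,2:]).astype(np.float32)
        c=cv2.remap(f["image"],p[:,:1],p[:,1:],cv2.INTER_LINEAR)[:,0].astype(int);acc.append(c[:,0]-c[:,2])
    m=np.mean(acc,0);b=xs[m>m.max()/2];print(n,b.min().round(3),b.max().round(3),m.max())
E
```

```text
t: 8.5
position: [0.5051, 0.0674, 0.0616]
tcp_rot: [2.496, 1.908, 0.0]
wrist_force: [5.1, -2.4, 4.2]
finger_gap: -0.0002
gripper_force: 2.5
top0.pkl -0.037 -0.025 72.9
top1.pkl -0.069 -0.057 73.0
top2.pkl -0.069 -0.057 72.7
```

```bash
python3 -m handwheel '0 0.03 0 0 0 0;0 0.06 0 0 0 0;0 0.1 0 0 0 0;0 0.12 0 0 0 0;0 0.12 -0.1 0 0 0;0 0.12 -0.25 0 0 0;0 0.12 -0.25 0 0 0' ; python3 go.py .0075 -.165 .12
```

```text
t: 9.25
position: [0.5358, 0.0595, 0.1282]
tcp_rot: [2.493, 1.906, 0.007]
wrist_force: [0.2, 0.1, -1.1]
finger_gap: -0.0003
gripper_force: 0.0
shift [-0.7194  0.4841  0.0341] turn [ 0.0098 -0.0026 -0.0062] clamp now [-0.113   0.0152] 0.1282 t 9.25 F [ 0.2  0.1 -1.1] gap -0.0002981937144910814
```

```bash
python3 -m handwheel '-0.72 0.484 0 0 0 0;-0.72 0.484 0 0 0 0;-0.72 0.484 0 0 0 0;-0.72 0.484 0 0 0 0;-0.72 0.484 0 0 0 0;-0.72 0.484 0 0 0 0;-0.72 0.484 0 0 0 0' -0.48; python3 - <<'E'
from rig import robot
import cv2
from go import go
f=robot.grab_frame("wrist");g=robot.grab_frame("top")
cv2.imwrite("pics/w3.png",cv2.hconcat([f["image"][:,90:500],cv2.resize(g["image"][160:270,190:310],(390,420))]))
go(.0075,-.165,.037)
E
```

```text
t: 9.95
position: [0.6032, -0.1453, 0.1234]
tcp_rot: [-2.495, -1.907, 0.001]
wrist_force: [-0.9, 0.2, 0.5]
finger_gap: 0.022
gripper_force: 0.0
shift [-0.0028  0.0102  0.3477] turn [-0.001  -0.0007 -0.0039] clamp now [ 0.005  -0.1643] 0.1239 t 10.05 F [0.6 0.5 0.6] gap 0.02229462531707164
```

View pics/w3.png

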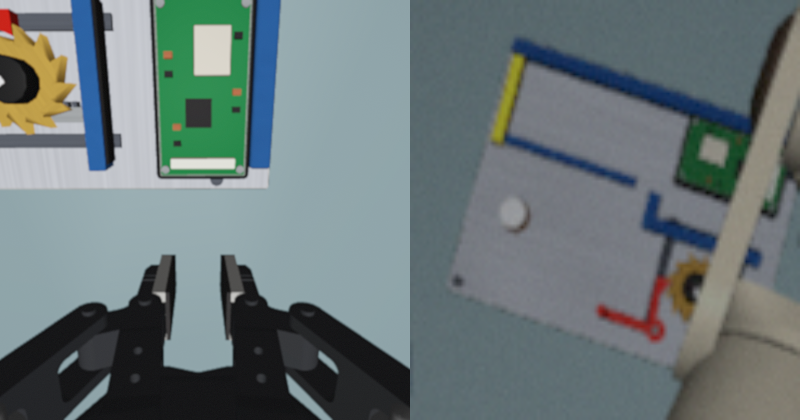

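The pawl has sprung back. A small dark half-round sits at the unit's rear edge, at wrist pixel (307,182), and I'll check its height.

```bash
python3 - <<'E'
from h import *
from rig import robot
P=np.load("P.npy");f=robot.grab_frame("wrist");E=f["extrinsics"];Rm=E[:3,:3]
for v in range(172,194,2):
    o=[]
    for u in (290,307,320):
        X=Rm.T@(np.linalg.solve(f["K"],[u,v,1])*f["range_z"][v,u]-E[:3,3]);c=inv(P,X);o.append((round(c[0]*1e3),round(c[1]*1e3),round(X[2]*1e3),int(f["image"][v,u].sum())))
    print(v,o)
E
```

```text
172 [(5, -126, 43, 246), (17, -126, 43, 241), (25, -126, 43, 233)]
174 [(5, -127, 44, 282), (17, -127, 44, 277), (25, -127, 44, 296)]
176 [(5, -129, 40, 329), (17, -128, 43, 328), (25, -128, 42, 351)]
178 [(5, -130, 40, 182), (17, -130, 41, 154), (26, -130, 41, 179)]
180 [(6, -138, 13, 519), (18, -137, 15, 244), (28, -137, 14, 510)]
182 [(6, -139, 13, 603), (18, -138, 16, 301), (28, -139, 14, 594)]
184 [(6, -141, 12, 600), (18, -140, 16, 284), (29, -141, 13, 591)]
186 [(6, -142, 13, 601), (19, -142, 14, 436), (29, -142, 13, 593)]
188 [(6, -144, 13, 571), (19, -144, 14, 553), (29, -144, 12, 563)]
190 [(6, -148, 2, 485), (19, -148, 2, 485), (30, -148, 3, 480)]
192 [(6, -150, 2, 507), (19, -150, 2, 505), (30, -150, 2, 504)]
```

It's a plate screw with its top at 15–16 mm, so I'll keep the fingertips at about 23 mm.

```bash
python3 -m handwheel '0 0.01 0.15 0 0 0;0 0.01 0.3 0 0 0;0 0.01 0.328 0 0 0;0 0.01 0.328 0 0 0;0.03 0.01 0.328 0 0 0;0.06 0.01 0.328 0 0 0;0.08 0.01 0.328 0 0 0;0.1 0.01 0.328 0 0 0;0.12 0.01 0.328 0 0 0;0.14 0.01 0.328 0 0 0;0.16 0.01 0.328 0 0 0;0.18 0.01 0.328 0 0 0;0.2 0.01 0.328 0 0 0;0.22 0.01 0.328 0 0 0;0.24 0.01 0.328 0 0 0;0.24 0.01 0.328 0 0 0'; python3 - <<'E'
from rig import robot
import cv2
from go import go
f=robot.grab_frame("wrist");cv2.imwrite("pics/w4.png",f["image"])
go(.0085,.034,.042)
E
```

```text
t: 11.7
position: [0.6217, -0.0877, 0.0419]
tcp_rot: [-2.495, -1.908, -0.001]
wrist_force: [-0.3, -0.2, 0.5]
finger_gap: 0.0221
gripper_force: 0.0
shift [ 5.556e-01  3.000e-04 -4.000e-04] turn [-0.001  -0.0012 -0.0052] clamp now [ 0.008  -0.1049] 0.0418 t 11.75 F [-0.2 -0.1  0.3] gap 0.022427715851063502
```

View pics/w4.png

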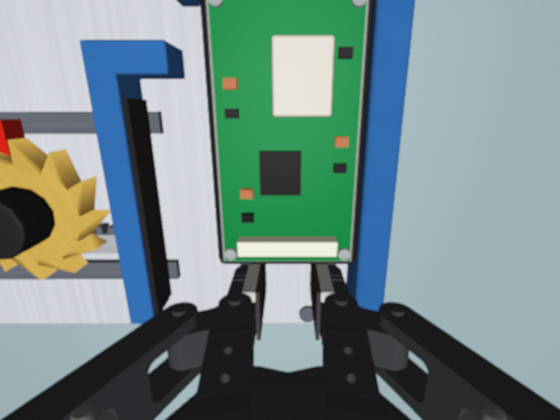

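The unit slides straight along the fence, with its rear edge at row 262 and both fingers on it. The left edge clears the rail end, so I'll continue.

```bash
python3 -m handwheel '0.02 0 0 0 0 0;0.05 0 0 0 0 0;0.08 0 0 0 0 0;0.11 0 0 0 0 0;0.14 0 0 0 0 0;0.17 0 0 0 0 0;0.2 0 0 0 0 0;0.23 0 0 0 0 0;0.26 0 0 0 0 0;0.29 0 0 0 0 0;0.32 0 0 0 0 0;0.35 0 0 0 0 0;0.38 0 0 0 0 0;0.41 0 0 0 0 0;0.44 0 0 0 0 0;0.47 0 0 0 0 0;0.49 0 0 0 0 0;0.51 0 0 0 0 0;0.52 0 0 0 0 0;0.53 0 0 0 0 0'; python3 go.py .0085 .034 .042
```

```text
t: 13.75
position: [0.6564, 0.0395, 0.0421]
tcp_rot: [-2.496, -1.908, 0.0]
wrist_force: [-0.7, -1.3, -0.7]
finger_gap: 0.0219
gripper_force: 0.8
shift [ 0.0275 -0.0008  0.0003] turn [-0.0001 -0.     -0.006 ] clamp now [0.0087 0.0271] 0.0421 t 13.75 F [-0.7 -1.3 -0.7] gap 0.021922192344184115
```

```bash
python3 -m handwheel '0.01 0 0 0 0 0;0.016 0 0 0 0 0;0.022 0 0 0 0 0;0.028 0 0 0 0 0;0.028 0 0 0 0 0;0.028 0 0 0 0 0'; python3 go.py .0085 .034 .042
```

```text
t: 14.35
position: [0.6583, 0.0458, 0.0421]
tcp_rot: [2.496, 1.908, -0.0]
wrist_force: [-0.4, -5.4, -0.0]
finger_gap: 0.0223
gripper_force: 2.5
shift [ 0.0012 -0.0013  0.0004] turn [ 0.0003  0.0007 -0.0062] clamp now [0.0088 0.0337] 0.0421 t 14.35 F [-0.4 -5.4 -0. ] gap 0.022329608544210743
```

```bash
python3 -m handwheel '0.004 0 0 0 0 0;0.008 0 0 0 0 0;0.01 0 0 0 0 0;0.01 0 0 0 0 0'; python3 go.py .0085 .034 .042
```

```text
t: 14.75
position: [0.6584, 0.0459, 0.0421]
tcp_rot: [2.495, 1.906, -0.005]
wrist_force: [-7.0, -24.0, 2.4]
finger_gap: 0.0222
gripper_force: 12.3
shift [ 0.0004 -0.0016  0.0004] turn [-0.0008  0.0076 -0.0073] clamp now [0.0089 0.0339] 0.0421 t 14.75 F [ -7.  -24.    2.4] gap 0.02217544305253723
```

The unit is firmly seated: the force rose to 25 N with no further travel. I'll back off and check.

```bash
python3 -m handwheel '-0.01 0 0 0 0 0;-0.03 0 0 0 0 0;-0.08 0 0 0 0 0;-0.14 0 0 0 0 0;-0.14 0 -0.15 0 0 0;-0.14 0 -0.35 0 0 0;-0.14 0 -0.5 0 0 0;-0.3 0 -0.7 0 0 0;-0.5 0 -0.8 0 0 0;-0.7 0 -0.8 0 0 0;-0.9 0 -0.8 0 0 0;-0.9 0 -0.8 0 0 0;-0.9 0 -0.8 0 0 0'; python3 - <<'E'
from rig import robot
import cv2
from go import go
f=robot.grab_frame("wrist");g=robot.grab_frame("top")
cv2.imwrite("pics/f.png",cv2.hconcat([f["image"][:,150:550],cv2.resize(g["image"][160:270,190:305],(400,420))]))
go(0,0,.2)
E
```

```text
t: 16.05
position: [0.5987, -0.1716, 0.2421]
tcp_rot: [2.499, 1.903, -0.0]
wrist_force: [-0.6, 0.7, -0.2]
finger_gap: 0.0222
gripper_force: 0.0
shift [ 0.7546 -0.0342  0.168 ] turn [-0.0005 -0.001  -0.0077] clamp now [ 0.0078 -0.1887] 0.2419 t 16.15 F [-0.3 -0.6 -0. ] gap 0.02203310831640808
```

View pics/f.png

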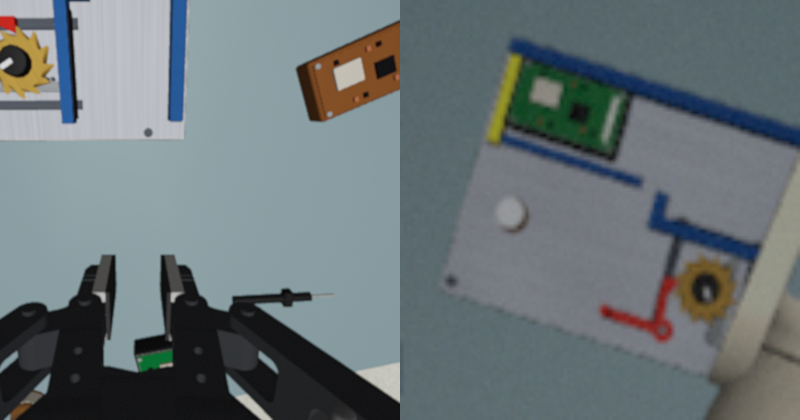

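The unit is flush against the yellow stop, at (515,100) in the right panel. The pawl is back in the wheel, the jaw is fully open, and the pot, probe and look-alike haven't moved.

```bash
python3 -c "
from rig import robot
print(robot.job_done())"
```

```text
the job is handed in; nothing more can be done
None
```

The job is handed in: the jaw backed off its full 32 mm, the pawl sprang back, and the unit slid along the bed to rest against the yellow stop, with the arm clear of everything at about 16 s.

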